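# Vent the sauce warmer and hold its lid open

### The arm

A 6-joint arm with a two-finger parallel gripper is mounted at the origin on the work surface. World frame = base frame: x ahead of the robot, y to its left, z up, the work surface at z = 0. Lengths are in m, angles in rad, forces in N, time in s.
With the tool pointing down it reaches from about 0.275 to 0.875 m from the base axis. Payload 12.5 kg.
Tool frame: the origin (TCP) lies midway between the tips of the shut fingers; the grasp point (between the pads) lies 19 mm behind it; x points along the fingers, y is the direction in which the jaws open and shut, and the axes are right-handed (so a half turn about x gives the same grasp; the last joint's range is limited). The gripper opens to 85 mm and grips with 20 to 120 N. Pads are 22 mm wide; open, the fingers measure 114 mm over their backs; the gripper's body (76 mm by 85 mm) begins 54 mm behind the grasp point. The pads swing forward as they close: fully open they stand 13 mm farther back than shut.
Start: joints at [-1.288, 0.351, 1.652, -0, 1.139, -0.085], TCP at [0.198, -0.513, 0.231] pointing down, gripper open.
Joint ranges: [-2.75, 2.75], [-0.79, 2.1], [0.01, 2.65], [-1.57, 4.71], [0.07, 3.14], [-2.87, 2.87]. Speed limits (rad/s): [2.22, 2.22, 2.79, 3.14, 3.14, 3.14].

### API

Orientations are given as a rotation vector (axis times angle).
In Python, from station import env gives the robot as it stands.
- The arm moves only by the tool arm_command, never from a script. Its argument "commands" is a list of rows, each a list of 3 entries, a list of its own where there are three numbers: the shift along the world's x, y, z in m, then the turn, a rotation vector about the world's x, y, z in rad, then the finger opening in m, from 0 to 0.0854. In form: [[[dx, dy, dz], [wx, wy, wz], claw], ...]. A call has exactly 10 rows; each row is the pose to reach, as a shift and turn from the pose measured when the call began; what a row does not reach only later rows make up. A row lasts 1/8 s, in which the tool goes at most 62.5 mm and 10.7 degrees, less where a joint would pass 70% of its speed; a pose out of reach is approached as far as the arm can. A call with a gripper value outside its range is refused whole. The fingers move at their own pace and stop on an object; the grip force is fixed at half the most. Time passes only in rows, so rows that repeat a pose let the fingers close, or fill a call up. It gives the time, the measured TCP pose, the force and the opening at its end, in the units of the state.
- env.get_state(): the state, without advancing time (a new reading comes with each control period).
- env.get_image(name): name is "scene" or "side" or "wrist"; returns the picture (384x512x3 uint8, blue, green, red); there is no depth.
- env.camera_info(name): a dict with "fx", "fy", "cx", "cy" (pixels), "distortion" ([k1, k2, p1, p2, k3] as OpenCV has them; the pictures are not rectified), "xyz" and "rotation" of the camera in the world; the wrist camera has in their place "mount" (4x4, takes a point from camera to tool coordinates, whose origin is the TCP and whose axes are the tool frame's). Camera axes: x right, y down, z forward; pixel columns grow to the right and rows downward; lengths in m; the calibration is good to about 2 mm. A picture is of the moment at which its call begins: read the wrist's pose just before it. camera_info takes no time and is no camera call.
- env.job_done(): hands the job in, once; it reports no verdict.
The state is a dict: "time_s": time; "joint_positions": joint angles; "qvel": joint speeds; "tau": joint torques, N m; "eef_pos": TCP position; "ee_rot": TCP orientation; "ft_force": force on the tool from outside, world axes, zero at the start; "ft_torque": the same for the moment, N m; "gripper_width": finger opening in m.
Only numpy, scipy, OpenCV 4.12 (cv2) and the standard library are available. Lean on these libraries where they do the work, as an engineer would, in place of code of your own. Each camera call takes 0.05 s, during which the arm holds its last target. There are 200 camera calls.

### The job

The sauce warmer is about to be served from: first, with its lid still shut, swing the table vent's red-ball lever to the green mark, 60 degrees from its shut stop, and leave it there. Then lift the warmer's lid by its bar handle to 50 degrees and hold it there for the cook: the lid drops shut by itself, so finish while still holding it steady with the gripper. Leave everything else on the table where it stands.

Things in the scene. Friction and masses are not known exactly. Their poses are not given: they have to be found in the camera images.
- lid (a joint): Angle (rad) of the sauce warmer's steel lid (8 thick, 222 wide): 0 shut and level, grows as its front edge rises; asked for 0.873 (50 degrees); stop at 1.5. Its weight (about 0.36 kg, varies) and a light spring always pull it shut: about 2 to 3 N at the bar.
- lid_bar (a point): Middle of the lid's black bar handle: round, 14 in diameter, 120 long along the hinge direction, on thin end posts with about 100 free between. Turns with the lid; may turn between the fingers. Lid shut: 220 in the warmer's -x from the hinge axis and 40 above it, 32 above the lid's top face, 20 ahead of its front edge, 140 above the table.
- lid_hinge (a point): Middle of the lid's hinge axis, on the far top edge of the warmer, a fixed steel box 200 deep (x), 220 wide (y), 100 high. 100 above the table. Its y runs along the hinge; its x points from the warmer's front to its back, away from the robot; its yaw is the warmer's.
- vent_lever (a joint): Angle (rad) of the vent lever: 0 at the shut stop, leaning 0.70 from vertical to the vent's -x (to the robot); grows as it swings up and over, away from the robot; upright at 0.70; far stop at 1.40. Asked for 1.047 (60 degrees): the stem in line with the green marks on the white arcs beside it. Stays where left; takes about 2 N at the ball.
- lever_ball (a point): Centre of the red ball, 28 in diameter, at the end of the lever's 10 thick steel stem, 100 from the pivot. Turns with the lever.
- lever_pivot (a point): The lever's pivot, 50 above the table, middle of the top of the table vent: a fixed aluminium block 130 long (x), 75 wide (y), 50 high with dark slots. The lever swings in this point's x-z plane, about its y. White scale arcs stand 22 either side of the stem and reach 45 above the pivot (green marks 12 thick, to 55).
- tiers: Loose stack of three plastic sauce tiers (green, yellow, red), 92 across, 108 high; origin under its centre. Leave alone.
- bowl: Loose blue porcelain bowl, 120 across, 55 high; origin under its centre. Leave alone.
- scoop: Loose stainless colander scoop, cup 100 across and 40 high, handle 170 long to its -x; origin under the cup's centre. Leave alone.
- spoon_a: Loose pale bamboo spoon lying on the table along its x. Leave alone.
- spoon_b: Loose darker bamboo spoon lying on the table along its x. Leave alone.
- salt: Loose salt jar, 60 across, 100 high; origin under its centre. Leave alone.

How it is judged:
On the way:
1. the vent lever is set to the green mark while the lid is still shut (value of joint vent_lever between 0.947 and 1.147 rad and value of joint lid below 0.08 rad and contact force between vent_lever and the arm below 0.1 N and contact force between vent_lever and the fingers below 0.1 N), for 0.3 s.
At the end, for the whole second after the job is handed in: The lid stands still at 50 degrees (+-6), carried by the gripper alone (at least 0.5 N between fingers and lid, no other object touching it), and the vent lever is within 6 degrees of the green mark (60 degrees) (value of joint lid between 0.768 and 0.978 rad and velocity of joint lid between -0.05 and 0.05 rad/s and contact force between lid and the fingers above 0.5 N and value of joint vent_lever between 0.947 and 1.147 rad and contact force between lid and tiers below 0.05 N and contact force between lid and bowl below 0.05 N and contact force between lid and scoop below 0.05 N and contact force between lid and spoon_a below 0.05 N and contact force between lid and spoon_b below 0.05 N and contact force between lid and salt below 0.05 N); the arm keeps its last pose, push and grip.
It fails at once if a loose bystander (sauce tiers, bowl, scoop, either spoon, salt jar) is moved more than 25 mm (distance of any of tiers, bowl, scoop, spoon_a, spoon_b, salt from where it was at the start of the episode above 0.025 m).
It also fails if it takes over 54 s, if anything falls off the work surface, if the arm or the gripper's body presses on something with over 40 N, if the wrist force passes 120 N, or if a joint passes its speed limit or range.

## Working session

There is one attempt and no reset: what is moved stays moved. The work goes in short steps, Python scripts to look and compute and a tool call to move; the robot and the scene stay as the last step left them, time stands still between calls to the robot, and variables do not carry over. Pictures are saved under pics/ and viewed, about 8 in all and at most 12, crops included, and the job is handed in when it is done.

Besides the shell and the picture viewer there is one more tool, called after "Emit:" as a command line: name --argument value ..., lists and objects as JSON in quotes. arm_command: Moves the arm, as the interface text tells. Its arguments: {"type":"object","properties":{"commands":{"type":"array","items":{"type":"array"}}},"required":["commands"]}

```bash
mkdir -p pics; python3 - <<'E'
from station import env
import cv2,numpy as np
s=env.get_state();print(s)
for n in("scene","side"):
    print(n,env.camera_info(n)); cv2.imwrite(f"pics/{n}0.png",env.get_image(n))
print(env.camera_info("wrist"))
E
```

```text
{'time_s': 0.0, 'joint_positions': array([-1.28761823e+00,  3.51203892e-01,  1.65243698e+00, -6.62608436e-06,
        1.13911830e+00, -8.45712725e-02]), 'qvel': array([ 0.00044655, -0.00045731,  0.0008872 ,  0.00125212, -0.00052036,
       -0.0015307 ]), 'tau': array([ 2.29218340e-04, -5.06102479e+01, -2.91404182e+01, -6.55297094e-05,
        4.54046123e-03, -8.73851008e-06]), 'eef_pos': array([ 0.1976754 , -0.51288347,  0.23077124]), 'ee_rot': array([ 2.02103467,  0.37708136, -2.02128473]), 'ft_force': array([-0.01676315,  0.53215987,  0.30021994]), 'ft_torque': array([-0.01021621, -0.05361131, -0.0277149 ]), 'gripper_width': 0.08536385427603808}
scene {'fx': 398.58150628796767, 'fy': 398.58150628796767, 'cx': 258.06702383646643, 'cy': 192.47948654326729, 'distortion': array([-0.08154131,  0.        ,  0.        ,  0.        ,  0.        ]), 'xyz': array([1.2533209 , 0.29191209, 1.17884033]), 'rotation': array([-1.44507283, -2.28303039,  0.7221745 ])}
side {'fx': 409.35363024090253, 'fy': 409.35363024090253, 'cx': 255.09069737353082, 'cy': 199.8563791497949, 'distortion': array([-0.01823238,  0.        ,  0.        ,  0.        ,  0.        ]), 'xyz': array([ 0.22858268, -1.02113592,  1.10867295]), 'rotation': array([-2.30864415,  0.35164086, -0.16432035])}
{'fx': 269.4859850806788, 'fy': 269.4859850806788, 'cx': 258.454874399889, 'cy': 190.5831810397339, 'distortion': array([-0.0315982,  0.       ,  0.       ,  0.       ,  0.       ]), 'mount': array([[-1.01488627e-03, -2.97923312e-01,  9.54589268e-01,
        -1.43092105e-01],
       [ 9.99998105e-01,  1.28350219e-03,  1.46373903e-03,
        -2.41912761e-04],
       [-1.66129940e-03,  9.54588944e-01,  2.97921445e-01,
        -7.64093300e-02],
       [ 0.00000000e+00,  0.00000000e+00,  0.00000000e+00,
         1.00000000e+00]])}
```

View pics/scene0.png

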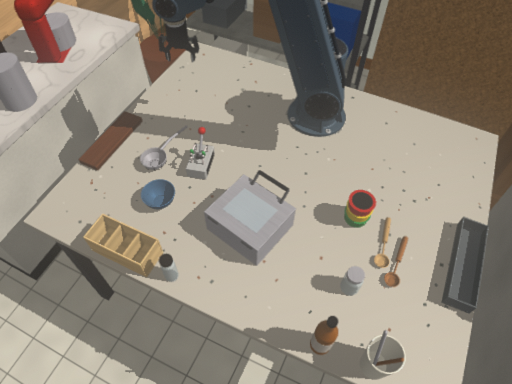

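View pics/side0.png

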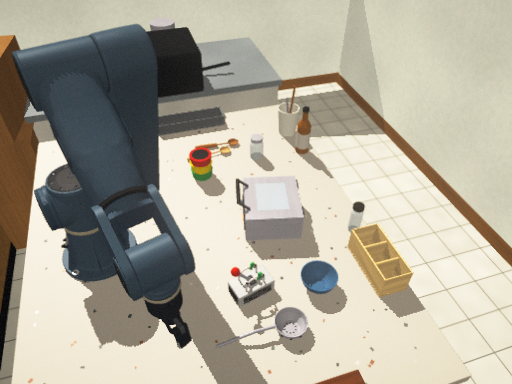

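The scene view shows the vent at about (200,158) with the ball at (202,130), and the warmer at (250,215) with its bar near (270,185). In the side view, the vent is at (250,285), the ball at (235,271) and the bar near (242,197). Next I'll enlarge both to get exact pixels.

```bash
python3 - <<'E'
import cv2,numpy as np
a=cv2.imread("pics/scene0.png");b=cv2.imread("pics/side0.png")
A=cv2.resize(a[115:270,170:310],None,fx=2.85,fy=2.85,interpolation=2)
B=cv2.resize(b[165:315,215:320],None,fx=3.6,fy=3.6,interpolation=2)
A=cv2.resize(a[115:265,170:305],None,fx=3,fy=3,interpolation=2) 
B=cv2.resize(b[170:320,215:320],None,fx=3,fy=3,interpolation=2)
cv2.imwrite("pics/c1.png",np.hstack([A,B]))
for n,i in(("scene",a),("side",b)):
    h=cv2.cvtColor(i,cv2.COLOR_BGR2HSV)
    for c,m in(("red",((h[...,0]<6)|(h[...,0]>174))&(h[...,1]>170)&(h[...,2]>90)),("green",(h[...,0]>45)&(h[...,0]<85)&(h[...,1]>110))):
        k,l,st,ce=cv2.connectedComponentsWithStats(m.astype(np.uint8))
        print(n,c,[(np.round(ce[j],1),st[j,2:5]) for j in range(1,k) if st[j,4]>4])
E
```

```text
scene red [(array([32.5,  5.2]), array([ 36,  16, 367], dtype=int32)), (array([42.7, 21.1]), array([11, 12, 57], dtype=int32)), (array([202.3, 128.9]), array([3, 3, 7], dtype=int32))]
scene green []
side red [(array([200.4, 158.2]), array([ 21,  20, 200], dtype=int32)), (array([234.9, 271.5]), array([ 8,  8, 54], dtype=int32))]
side green [(array([201.4, 175.6]), array([20, 12, 94], dtype=int32)), (array([251.5, 265.1]), array([ 4,  6, 13], dtype=int32)), (array([259. , 275.2]), array([ 4,  7, 15], dtype=int32))]
```

View pics/c1.png

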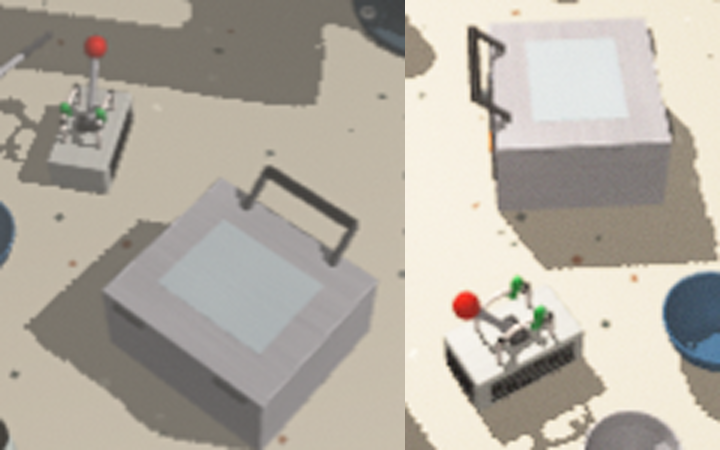

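Crop px /3 plus the offset gives these points. Scene bar ends are (259.3,171.7) and (288.3,190); side bar ends are (237.3,179.3) and (239.3,204.3). The ball is at about (201.9,130.5) in scene and (234.9,271.5) in side, and the pivot at about (198.3,155) and (251.7,280.7). The lid corners are visible in both views.

```bash
cat >h.py <<'E'
from station import env
import cv2,numpy as np
from scipy.spatial.transform import Rotation as R
def ray(n,p):
    c=env.camera_info(n);K=np.array([[c['fx'],0,c['cx']],[0,c['fy'],c['cy']],[0,0,1]])
    u=cv2.undistortPoints(np.array([[p]],float),K,c['distortion'])[0,0]
    d=R.from_rotvec(c['rotation']).apply([u[0],u[1],1]);return np.array(c['xyz']),d/np.linalg.norm(d)
def pl(n,p,z):
    o,d=ray(n,p);return np.round(o+d*(z-o[2])/d[2],4)
def tri(p,q):
    o,d=ray('scene',p);o2,e=ray('side',q)
    t=np.linalg.lstsq(np.c_[d,-e],o2-o,rcond=None)[0];a=o+d*t[0];b=o2+e*t[1]
    return np.round((a+b)/2,4),round(np.linalg.norm(a-b),4)
E
python3 - <<'E'
from h import *
print("ball",tri((201.9,130.5),(234.9,271.5)),pl('scene',(201.9,130.5),.1265),pl('side',(234.9,271.5),.1265))
print("pivot",tri((198.3,155),(251.7,280.7)),pl('scene',(198.3,155),.05),pl('side',(251.7,280.7),.05))
print("greens", tri((203.3,153),(251.5,265.1)),tri((192,150.7),(259,275.2)),tri((192,150.7),(251.5,265.1)),tri((203.3,153),(259,275.2)))
print("bar",tri((259.3,171.7),(239.3,204.3)),tri((288.3,190),(237.3,179.3)))
for p in((259.3,171.7),(288.3,190)):print(pl('scene',p,.14))
for p in((239.3,204.3),(237.3,179.3)):print(pl('side',p,.14))
print("lid scene",[pl('scene',p,.108) for p in((243.3,175),(295,210),(257.3,249),(205.3,211.7))])
f=lambda x,y:((x-405)/3+215,y/3+170)
print("lid side",[pl('side',f(*p),.108) for p in((497,150),(488,25),(640,18),(670,142))])
g=lambda x,y:(x/3+170,y/3+115)
print("vent",[pl('scene',g(*p),.05) for p in((50,165),(106,172),(132,95))],[pl('side',f(*p),.05) for p in((446,342),(482,385),(580,325))])
for n,p in(("tiers",(361,205)),("bowl",(158,195)),("scoop",(153,158))):print(n,pl('scene',p,.05))
E
```

```text
ball (array([ 0.3997, -0.3137,  0.1308]), np.float64(0.0011)) [ 0.3957 -0.316   0.1265] [ 0.4008 -0.3111  0.1265]
pivot (array([ 0.4534, -0.307 ,  0.0537]), np.float64(0.0015)) [ 0.45   -0.3087  0.05  ] [ 0.4547 -0.3051  0.05  ]
greens (array([ 0.4626, -0.2761,  0.09  ]), np.float64(0.0007)) (array([ 0.4722, -0.3188,  0.0906]), np.float64(0.0028)) (array([ 0.4695, -0.3014,  0.1087]), np.float64(0.0302)) (array([ 0.4654, -0.2937,  0.072 ]), np.float64(0.0348))
bar (array([ 0.4875, -0.0445,  0.1326]), np.float64(0.0067)) (array([0.5168, 0.075 , 0.1383]), np.float64(0.0012))
[ 0.4896 -0.0406  0.14  ]
[0.5174 0.0757 0.14  ]
[ 0.4878 -0.055   0.14  ]
[0.5167 0.0726 0.14  ]
lid scene [array([ 0.5029, -0.094 ,  0.108 ]), array([0.559, 0.119, 0.108]), array([0.7384, 0.069 , 0.108 ]), array([ 0.6894, -0.1374,  0.108 ])]
lid side [array([ 0.4959, -0.1026,  0.108 ]), array([0.547 , 0.1082, 0.108 ]), array([0.7346, 0.0654, 0.108 ]), array([ 0.6873, -0.1481,  0.108 ])]
vent [array([ 0.5309, -0.3105,  0.05  ]), array([ 0.5109, -0.244 ,  0.05  ]), array([ 0.3877, -0.276 ,  0.05  ])] [array([ 0.3831, -0.2958,  0.05  ]), array([ 0.4043, -0.3562,  0.05  ]), array([ 0.5221, -0.3166,  0.05  ])]
tiers [0.4035 0.3082 0.05  ]
bowl [ 0.6701 -0.3428  0.05  ]
scoop [ 0.536  -0.4537  0.05  ]
```

```bash
python3 - <<'E'
from h import *
s=env.get_state();M=R.from_rotvec(s['ee_rot']).as_matrix();print(M.round(3))
yt=np.arctan2(M[1,1],M[0,1]);print("tool y yaw",yt)
for n,t in(("vent",.28+np.pi/2),("lid",-.24)):
    print(n,[(t-yt+k*np.pi) for k in(-1,0,1)])
E
```

```text
[[-0.     0.36  -0.933]
 [ 0.001 -0.933 -0.36 ]
 [-1.    -0.001 -0.   ]]
tool y yaw -1.2030082601412047
vent [np.float64(-0.0877880666536921), np.float64(3.053804586936101), np.float64(6.195397240525894)]
lid [np.float64(-2.1785843934485882), np.float64(0.9630082601412047), np.float64(4.104600913730998)]
```

Emit:
arm_command --commands '[[[0.03,0.03,0],[0,0,-0.01],0.085],[[0.07,0.07,0],[0,0,-0.03],0.085],[[0.11,0.11,0],[0,0,-0.05],0.085],[[0.15,0.15,0],[0,0,-0.07],0.085],[[0.18,0.18,0],[0,0,-0.088],0.085],[[0.19,0.19,0],[0,0,-0.088],0.085],[[0.198,0.197,0],[0,0,-0.088],0.085],[[0.198,0.197,0],[0,0,-0.088],0.085],[[0.198,0.197,0],[0,0,-0.088],0.085],[[0.198,0.197,0],[0,0,-0.088],0.085]]'

```text
time_s: 1.35
eef_pos: [0.3952, -0.3165, 0.2308]
ee_rot: [2.072, 0.292, -2.073]
ft_force: [0.2, -0.2, -0.1]
gripper_width: 0.0847
```

```bash
python3 - <<'E'
from h import *
s=env.get_state();print(s['time_s'],s['eef_pos'],s['ee_rot'])
i=env.get_image("wrist");cv2.imwrite("pics/w1.png",i);np.save("w1.npy",np.r_[s['eef_pos'],s['ee_rot']])
E
```

```text
1.35 [ 0.39522039 -0.31646834  0.23080036] [ 2.0723462   0.29192196 -2.0727126 ]
```

View pics/w1.png

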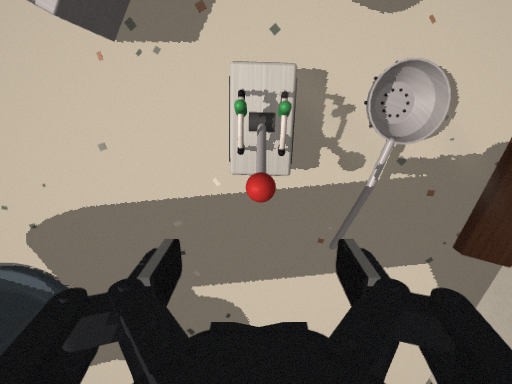

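The wrist view shows the ball at (261,187), the pivot slot at (262,122), the green marks at (240,106) and (285,107), and the vent block from (231,62) to (292,175). I'll turn these into world points.

```bash
cat >>h.py <<'E'
def wpl(p,z,f):
    c=env.camera_info("wrist");K=np.array([[c['fx'],0,c['cx']],[0,c['fy'],c['cy']],[0,0,1]])
    v=np.load(f);T=np.eye(4);T[:3,:3]=R.from_rotvec(v[3:]).as_matrix();T[:3,3]=v[:3];C=T@c['mount']
    u=cv2.undistortPoints(np.array([[p]],float),K,c['distortion'])[0,0];d=C[:3,:3]@[u[0],u[1],1]
    return np.round(C[:3,3]+d*(z-C[2,3])/d[2],4)
E
python3 - <<'E'
from h import *
i=cv2.imread("pics/w1.png");h=cv2.cvtColor(i,cv2.COLOR_BGR2HSV)
for c,m in(("red",((h[...,0]<6)|(h[...,0]>174))&(h[...,1]>170)&(h[...,2]>90)),("green",(h[...,0]>45)&(h[...,0]<85)&(h[...,1]>110))):
    k,l,st,ce=cv2.connectedComponentsWithStats(m.astype(np.uint8))
    for j in range(1,k):
        if st[j,4]>50: print(c,ce[j].round(1),st[j,2:5],wpl(ce[j],.1265 if c=="red" else .097,"w1.npy"))
C=[wpl(p,.05,"w1.npy") for p in((231,62),(297,63),(291,175),(232,175))]
print(C,np.mean(C,0),np.arctan2(*(C[0]-C[3])[1::-1]),np.arctan2(*(C[1]-C[2])[1::-1]))
print("pivot",wpl((262,122),.05,"w1.npy"))
E
```

```text
red [260.  187.1] [ 29  29 663] [ 0.3983 -0.3172  0.1265]
green [240.3 106.8] [ 12  16 141] [ 0.4637 -0.2782  0.097 ]
green [283.7 108.3] [ 12  15 135] [ 0.4742 -0.3197  0.097 ]
[array([ 0.5059, -0.253 ,  0.05  ]), array([ 0.5251, -0.3233,  0.05  ]), array([ 0.4021, -0.3564,  0.05  ]), array([ 0.3819, -0.2862,  0.05  ])] [ 0.45375  -0.304725  0.05    ] 0.2616060044172064 0.2628781034049228
pivot [ 0.4533 -0.304   0.05  ]
```

Emit:
arm_command --commands '[[[0.003,0,-0.03],[0,0,-0.02],0.085],[[0.003,0,-0.06],[0,0,-0.02],0.085],[[0.003,0,-0.09],[0,0,-0.02],0.085],[[0.003,0,-0.11],[0,0,-0.02],0.085],[[0.003,0,-0.121],[0,0,-0.02],0.085],[[0.003,0,-0.121],[0,0,-0.02],0.06],[[0.003,0,-0.121],[0,0,-0.02],0.04],[[0.003,0,-0.121],[0,0,-0.02],0.02],[[0.003,0,-0.121],[0,0,-0.02],0.02],[[0.003,0,-0.121],[0,0,-0.02],0.02]]'

```text
time_s: 2.65
eef_pos: [0.3986, -0.3171, 0.1107]
ee_rot: [2.084, 0.27, -2.082]
ft_force: [-2.2, -2.6, 6.7]
gripper_width: 0.0254
```

```bash
python3 - <<'E'
from h import *
s=env.get_state();print(s['eef_pos'],s['ft_force'],s['gripper_width'])
i=env.get_image("wrist");cv2.imwrite("pics/w2.png",i)
E
```

```text
[ 0.39863128 -0.31709418  0.11069032] [-2.17198481 -2.63538806  6.74497975] 0.02542459749631045
```

View pics/w2.png

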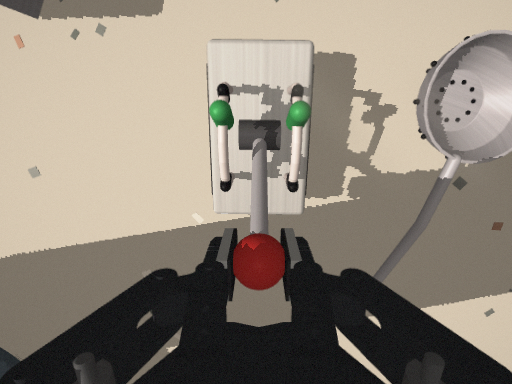

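The ball is held between the pads, with the ball at (259,262) in the wrist view and the opening at 25 mm. Next I'll swing it partway along the arc and check the forces.

Emit:
arm_command --commands '[[[0.004,0.001,0.003],[0,0,0],0.02],[[0.0085,0.0025,0.005],[0,0,0],0.02],[[0.013,0.0035,0.0075],[0,0,0],0.02],[[0.017,0.0045,0.0096],[0,0,0],0.02],[[0.022,0.006,0.0115],[0,0,0],0.02],[[0.027,0.007,0.013],[0,0,0],0.02],[[0.031,0.0083,0.0145],[0,0,0],0.02],[[0.0353,0.0094,0.0155],[0,0,0],0.02],[[0.0353,0.0094,0.0155],[0,0,0],0.02],[[0.0353,0.0094,0.0155],[0,0,0],0.02]]'

```text
time_s: 3.95
eef_pos: [0.4342, -0.3079, 0.1266]
ee_rot: [2.083, 0.27, -2.081]
ft_force: [-1.2, -3.3, 2.7]
gripper_width: 0.0249
```

```bash
python3 - <<'E'
from h import *
s=env.get_state();print(s['eef_pos'],s['ft_force'],s['gripper_width'])
a=env.get_image("side");b=env.get_image("scene");w=env.get_image("wrist");cv2.imwrite("pics/w3.png",w)
np.save("w3.npy",np.r_[s['eef_pos'],s['ee_rot']])
cv2.imwrite("pics/c3.png",np.hstack([cv2.resize(w,(512,384)),cv2.resize(a[235:325,210:278],(288,384),interpolation=2)]))
E
```

```text
[ 0.43424012 -0.30791738  0.12659091] [-1.20325355 -3.32484039  2.71228943] 0.024891039600915706
```

View pics/c3.png

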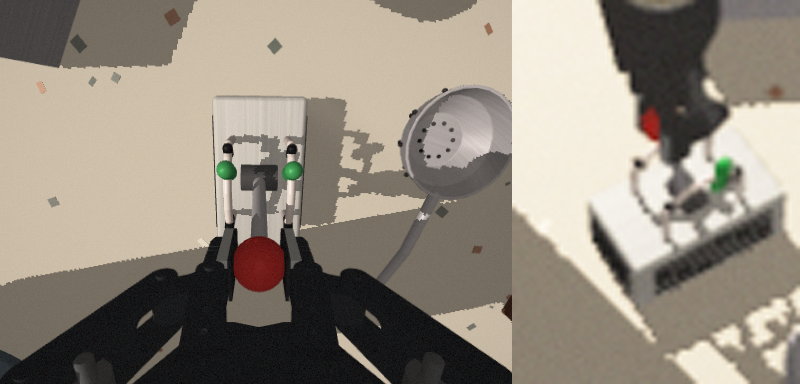

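The ball is still held at (259,264) and the forces are small. I'll find its angle by intersecting the camera ray with the lever's circle.

```bash
python3 - <<'E'
from h import *
from scipy.optimize import brentq
P=np.array([.4538,-.3047,.05])
for f,p in(("w1.npy",(260,187.1)),("w3.npy",(259,264))):
    g=lambda z:np.linalg.norm(wpl(p,z,f)-P)-.1
    zs=np.arange(.115,.165,.001)
    G=[g(z) for z in zs]
    for a,b,u,v in zip(zs,zs[1:],G,G[1:]):
        if u*v<=0:
            q=wpl(p,(a+b)/2,f);print(f,q,"rel TCP",q-np.load(f)[:3],"phi",np.arctan2((q-P)[:2]@[.966,.257],(q-P)[2]))
E
```

```text
w1.npy [ 0.4002 -0.3165  0.1335] rel TCP [ 4.97961388e-03 -3.16579770e-05 -9.73003561e-02] phi -0.5808678885962955
w3.npy [ 0.4326 -0.3086  0.1475] rel TCP [-0.00164012 -0.00068262  0.02090909] phi -0.2168584459634396
```

Emit:
arm_command --commands '[[[0.005,0.001,0.001],[0,0,0],0.02],[[0.0105,0.0025,0.0017],[0,0,0],0.02],[[0.015,0.0037,0.002],[0,0,0],0.02],[[0.02,0.005,0.0022],[0,0,0],0.02],[[0.025,0.006,0.002],[0,0,0],0.02],[[0.03,0.0075,0.0017],[0,0,0],0.02],[[0.0393,0.01,0.0002],[0,0,0],0.02],[[0.0487,0.012,-0.0023],[0,0,0],0.02],[[0.053,0.013,-0.004],[0,0,0],0.02],[[0.053,0.013,-0.004],[0,0,0],0.02]]'

```text
time_s: 5.35
eef_pos: [0.4873, -0.2947, 0.1223]
ee_rot: [2.083, 0.271, -2.081]
ft_force: [-0.9, 0.1, 0.6]
gripper_width: 0.0205
```

Emit:
arm_command --commands '[[[0,0,0],[0,0,0],0.02],[[0,0,0],[0,0,0],0.04],[[0,0,0],[0,0,0],0.07],[[0,0,0],[0,0,0],0.07],[[0,0,0],[0,0,0],0.07],[[0,0,0.02],[0,0,0],0.07],[[0,0,0.05],[0,0,0],0.07],[[0,0,0.08],[0,0,0],0.07],[[0,0,0.1],[0,0,0],0.085],[[0,0,0.1],[0,0,0],0.085]]'

```text
time_s: 6.6
eef_pos: [0.4878, -0.2951, 0.2235]
ee_rot: [2.084, 0.269, -2.079]
ft_force: [0.3, 0.2, 0.1]
gripper_width: 0.085
```

```bash
python3 - <<'E'
from h import *
s=env.get_state();print(s['time_s'],s['eef_pos'],s['ft_force'],s['gripper_width'])
a=env.get_image("side");w=env.get_image("wrist");np.save("w4.npy",np.r_[s['eef_pos'],s['ee_rot']])
cv2.imwrite("pics/side4.png",a);cv2.imwrite("pics/w4.png",w)
cv2.imwrite("pics/c4.png",np.hstack([w,cv2.resize(a[235:325,210:278],(288,384),interpolation=2)]))
E
```

```text
6.6 [ 0.48777488 -0.29507739  0.22345477] [0.27204985 0.19298942 0.06264765] 0.08496125416474791
```

View pics/c4.png

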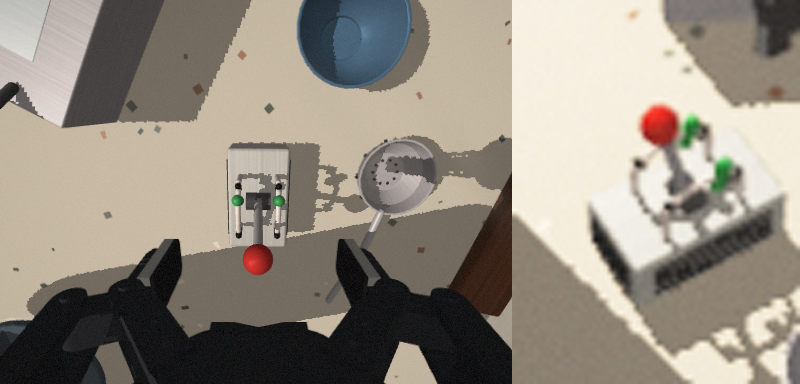

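The pads slid off the ball on the way, since the opening fell to 20.5 mm. In the wrist view the ball is at (258,260), well short of the green marks at (237,201) and (279,201). I'll measure the angle again.

```bash
cat >>h.py <<'E'
P=np.array([.4538,-.3047,.05]);ex=np.array([.966,.257])
def ballw(f,img):
    h=cv2.cvtColor(cv2.imread(img),cv2.COLOR_BGR2HSV)
    m=((h[...,0]<6)|(h[...,0]>174))&(h[...,1]>170)&(h[...,2]>60)
    k,l,st,ce=cv2.connectedComponentsWithStats(m.astype(np.uint8));j=1+np.argmax(st[1:,4]);p=ce[j]
    print(p,st[j])
    zs=np.arange(.12,.165,.0005);G=[np.linalg.norm(wpl(p,z,f)-P)-.1 for z in zs]
    for z,u,v in zip(zs,G,G[1:]):
        if u*v<=0:
            q=wpl(p,z,f);print(q,"phi",np.arctan2((q-P)[:2]@ex,(q-P)[2]))
    j=np.argmin(np.abs(G));print("closest",zs[j],G[j],wpl(p,zs[j],f))
E
python3 - <<'E'
from h import *
ballw("w4.npy","pics/w4.png")
i=cv2.imread("pics/side4.png")[240:300,215:285];h=cv2.cvtColor(i,cv2.COLOR_BGR2HSV)
m=((h[...,0]<6)|(h[...,0]>174))&(h[...,1]>150)&(h[...,2]>90)
q=np.argwhere(m).mean(0)[::-1]+[215,240];print(q)
for ph in(-.2,-.1,0,.1,.2):print(ph,pl('side',q,.05+.1*np.cos(ph)),P[:2]+.1*np.sin(ph)*ex)
E
```

```text
[257.26062323 259.0184136 ] [243 244  30  31 706]
[ 0.4311 -0.3094  0.147 ] phi -0.2341418001505598
closest 0.14750000000000002 0.0001503869188731327 [ 0.4314 -0.3094  0.1475]
[244.44067797 263.96610169]
-0.2 [ 0.431  -0.3087  0.148 ] [ 0.43460854 -0.3098058 ]
-0.1 [ 0.4306 -0.3098  0.1495] [ 0.44415609 -0.30726572]
0 [ 0.4305 -0.3102  0.15  ] [ 0.4538 -0.3047]
0.1 [ 0.4306 -0.3098  0.1495] [ 0.46344391 -0.30213428]
0.2 [ 0.431  -0.3087  0.148 ] [ 0.47299146 -0.2995942 ]
```

The slip left the lever at φ≈−0.23, which is a joint angle of about 0.47. I'll push the ball from behind with shut fingers instead.

Emit:
arm_command --commands '[[[-0.03,-0.008,0],[0,0,0],0.0],[[-0.065,-0.018,0],[0,0,0],0.0],[[-0.1,-0.027,0],[0,0,0],0.0],[[-0.1,-0.027,0],[0,0,0],0.0],[[-0.1,-0.027,0],[0,0,0],0.0],[[-0.1,-0.027,-0.03],[0,0,0],0.0],[[-0.1,-0.027,-0.06],[0,0,0],0.0],[[-0.1,-0.027,-0.0935],[0,0,0],0.0],[[-0.1,-0.027,-0.0935],[0,0,0],0.0],[[-0.1,-0.027,-0.0935],[0,0,0],0.0]]'

```text
time_s: 7.95
eef_pos: [0.3878, -0.3217, 0.1288]
ee_rot: [2.083, 0.271, -2.081]
ft_force: [0.2, -0.1, 1.3]
gripper_width: -0.0004
```

Emit:
arm_command --commands '[[[0.01,0.003,0],[0,0,0],0.0],[[0.02,0.006,0],[0,0,0],0.0],[[0.03,0.009,0],[0,0,0],0.0],[[0.038,0.011,0],[0,0,0],0.0],[[0.046,0.013,0],[0,0,0],0.0],[[0.053,0.0145,0],[0,0,0],0.0],[[0.059,0.016,0],[0,0,0],0.0],[[0.065,0.0175,0],[0,0,0],0.0],[[0.07,0.019,0],[0,0,0],0.0],[[0.07,0.019,0],[0,0,0],0.0]]'

```text
time_s: 9.2
eef_pos: [0.4582, -0.3027, 0.1288]
ee_rot: [2.083, 0.271, -2.08]
ft_force: [0.2, 0.8, -0.3]
gripper_width: -0.0001
```

```bash
python3 - <<'E'
from h import *
s=env.get_state();print(s['time_s'],s['eef_pos'],s['ft_force'],s['gripper_width'])
np.save("w5.npy",np.r_[s['eef_pos'],s['ee_rot']])
cv2.imwrite("pics/w5.png",env.get_image("wrist"));ballw("w5.npy","pics/w5.png")
E
```

```text
9.2 [ 0.45818345 -0.30269384  0.1287771 ] [ 0.19874779  0.77579337 -0.28514618] -0.0001362158320772046
[257.49488927 213.37265758] [ 231  187   54   55 2348]
[ 0.4819 -0.2958  0.145 ] phi 0.30043183865757583
closest 0.14550000000000002 1.7499846877572223e-06 [ 0.4821 -0.2958  0.1455]
```

The lever is at about 1.00 rad. I'll push another 4.5 mm, then back off and rise.

Emit:
arm_command --commands '[[[0.0025,0.0006,0],[0,0,0],0.0],[[0.0045,0.0012,0],[0,0,0],0.0],[[0.0045,0.0012,0],[0,0,0],0.0],[[-0.01,-0.003,0],[0,0,0],0.0],[[-0.03,-0.008,0],[0,0,0],0.0],[[-0.04,-0.011,0.03],[0,0,0],0.0],[[-0.04,-0.011,0.07],[0,0,0],0.0],[[-0.04,-0.011,0.1],[0,0,0],0.0],[[-0.04,-0.011,0.12],[0,0,0],0.0],[[-0.04,-0.011,0.12],[0,0,0],0.0]]'

```text
time_s: 10.5
eef_pos: [0.4175, -0.3144, 0.25]
ee_rot: [2.085, 0.268, -2.078]
ft_force: [0.2, -0.1, -0.3]
gripper_width: 0.0002
```

```bash
python3 - <<'E'
from h import *
s=env.get_state();print(s['time_s'],s['eef_pos'],s['ft_force'],s['gripper_width'])
np.save("w6.npy",np.r_[s['eef_pos'],s['ee_rot']])
w=env.get_image("wrist");cv2.imwrite("pics/w6.png",w);ballw("w6.npy","pics/w6.png")
a=env.get_image("side")
cv2.imwrite("pics/c6.png",np.hstack([w,cv2.resize(a[235:325,210:278],(288,384),interpolation=2)]))
E
```

```text
10.5 [ 0.41749333 -0.3144208   0.24998002] [ 0.18411587 -0.11177837 -0.29192698] 0.00018703954612394677
[256.29014845 112.07152497] [241  97  31  31 741]
[ 0.4868 -0.2944  0.1435] phi 0.3537221872120478
closest 0.14400000000000002 0.00015532936394348218 [ 0.4868 -0.2944  0.144 ]
```

View pics/c6.png

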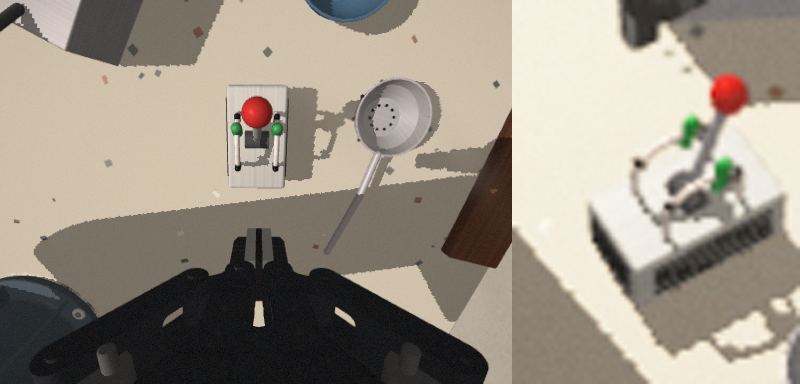

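The vent reads about 1.054 rad, with the stem lined up with the green marks in the side view. Now I'll move above the lid bar.

Emit:
arm_command --commands '[[[0.01,0.04,0.01],[0,0,0.14],0.085],[[0.02,0.08,0.01],[0,0,0.28],0.085],[[0.03,0.125,0.01],[0,0,0.42],0.085],[[0.04,0.17,0.01],[0,0,0.56],0.085],[[0.055,0.215,0.01],[0,0,0.7],0.085],[[0.065,0.26,0.01],[0,0,0.84],0.085],[[0.075,0.3,0.01],[0,0,0.97],0.085],[[0.0835,0.329,0.01],[0,0,1.071],0.085],[[0.0835,0.329,0.01],[0,0,1.071],0.085],[[0.0835,0.329,0.01],[0,0,1.071],0.085]]'

```text
time_s: 11.85
eef_pos: [0.5002, 0.0147, 0.2572]
ee_rot: [1.385, 1.086, -1.385]
ft_force: [-0.1, -0.9, -0.4]
gripper_width: 0.0849
```

```bash
python3 - <<'E'
from h import *
s=env.get_state();print(s['time_s'],s['eef_pos'],s['ee_rot'],s['ft_force'],s['gripper_width'])
np.save("w7.npy",np.r_[s['eef_pos'],s['ee_rot']])
w=env.get_image("wrist");cv2.imwrite("pics/w7.png",w)
E
```

```text
11.85 [0.50015548 0.01467313 0.2572274 ] [ 1.38479708  1.08563156 -1.3848149 ] [-0.07475836 -0.85707298 -0.39644382] 0.08491628513437112
```

View pics/w7.png

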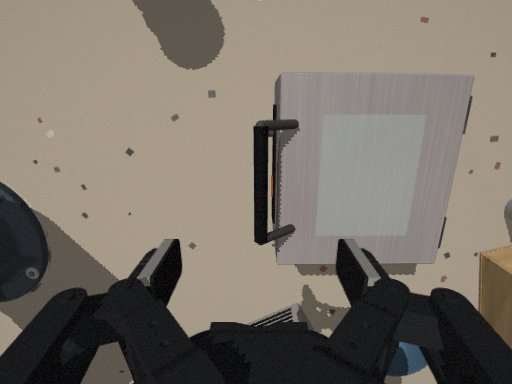

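The wrist view shows the bar running from (261,125) to (263,241), nearly square to the jaws. The lid corners are near (281,72), (473,75), (436,264) and (276,264).

```bash
python3 - <<'E'
from h import *
f="w7.npy"
a,b=wpl((261,123),.14,f),wpl((263,241),.14,f);d=(a-b)[:2]
print("bar",a,b,(a+b)/2,np.linalg.norm(d),"yaw",np.arctan2(-(b-a)[0]*-1,-(b-a)[1]), np.arctan2(d[0],-d[1]))
C=[wpl(p,.108,f) for p in((281,72),(473,75),(436,264),(276,264))];print(C)
print([np.linalg.norm(C[i]-C[i-1]).round(3) for i in range(4)], "hinge",(C[1]+C[2])/2)
M=R.from_rotvec(np.load(f)[3:]).as_matrix();print("tooly yaw",np.arctan2(M[1,1],M[0,1]))
E
```

```text
bar [0.5174 0.0739 0.14  ] [ 0.4905 -0.0467  0.14  ] [0.50395 0.0136  0.14   ] 0.12356362733426045 yaw -0.21945897379946566 2.9221336797903277
[array([0.5486, 0.1159, 0.108 ]), array([0.7407, 0.0685, 0.108 ]), array([ 0.6923, -0.1482,  0.108 ]), array([ 0.4954, -0.0983,  0.108 ])]
[np.float64(0.221), np.float64(0.198), np.float64(0.222), np.float64(0.203)] hinge [ 0.7165  -0.03985  0.108  ]
tooly yaw -0.2413249480291112
```

The bar midpoint is (0.504, 0.014), and the lid sides of 221, 198, 222 and 203 mm match the given sizes. I'll descend and grip.

Emit:
arm_command --commands '[[[0.004,-0.001,-0.03],[0,0,0],0.085],[[0.004,-0.001,-0.06],[0,0,0],0.085],[[0.004,-0.001,-0.09],[0,0,0],0.085],[[0.004,-0.001,-0.12],[0,0,0],0.085],[[0.004,-0.001,-0.137],[0,0,0],0.085],[[0.004,-0.001,-0.137],[0,0,0],0.06],[[0.004,-0.001,-0.137],[0,0,0],0.03],[[0.004,-0.001,-0.137],[0,0,0],0.005],[[0.004,-0.001,-0.137],[0,0,0],0.005],[[0.004,-0.001,-0.137],[0,0,0],0.005]]'

```text
time_s: 13.15
eef_pos: [0.5019, 0.0139, 0.1202]
ee_rot: [1.383, 1.089, -1.389]
ft_force: [-12.0, 3.4, 5.2]
gripper_width: 0.012
```

```bash
python3 - <<'E'
from h import *
s=env.get_state();print(s['time_s'],s['eef_pos'],s['ft_force'],s['ft_torque'],s['gripper_width'])
p0=s['eef_pos']
for t in np.radians([5,10,15,20,25,30,35,40,45,50]):
    a=np.arctan2(.04,.22);r=np.hypot(.04,.22)
    dx=r*(np.cos(a)-np.cos(a+t));dz=r*(np.sin(a+t)-np.sin(a));print(round(np.degrees(t)),np.round([dx*np.cos(.236),-dx*np.sin(.236),dz],4))
E
```

```text
13.15 [0.50185165 0.01394188 0.12021803] [-11.95342009   3.38949322   5.22333386] [ 0.50862514  1.89772743 -0.02085655] 0.011989194908079481
5 [ 0.0042 -0.001   0.019 ]
10 [ 0.01   -0.0024  0.0376]
15 [ 0.0174 -0.0042  0.0556]
20 [ 0.0262 -0.0063  0.0728]
25 [ 0.0365 -0.0088  0.0892]
30 [ 0.0481 -0.0116  0.1046]
35 [ 0.061  -0.0147  0.119 ]
40 [ 0.075  -0.018   0.1321]
45 [ 0.0902 -0.0217  0.1438]
50 [ 0.1062 -0.0255  0.1542]
```

Gripped, at 12 mm on a 14 mm bar. I'll lift to 25° first.

Emit:
arm_command --commands '[[[0.001,0,0.006],[0,0,0],0.005],[[0.003,-0.001,0.014],[0,0,0],0.005],[[0.006,-0.0014,0.025],[0,0,0],0.005],[[0.01,-0.0024,0.0376],[0,0,0],0.005],[[0.0135,-0.0033,0.047],[0,0,0],0.005],[[0.0174,-0.0042,0.0556],[0,0,0],0.005],[[0.0262,-0.0063,0.0728],[0,0,0],0.005],[[0.0312,-0.0075,0.081],[0,0,0],0.005],[[0.0365,-0.0088,0.0892],[0,0,0],0.005],[[0.0365,-0.0088,0.0892],[0,0,0],0.005]]'

```text
time_s: 14.4
eef_pos: [0.5365, 0.0055, 0.2108]
ee_rot: [1.381, 1.093, -1.393]
ft_force: [-18.3, 4.2, 9.6]
gripper_width: 0.0117
```

```bash
python3 - <<'E'
from h import *
s=env.get_state();print(s['time_s'],s['eef_pos'],s['ft_force'],s['ft_torque'],s['gripper_width'])
w=env.get_image("wrist");a=env.get_image("side")
cv2.imwrite("pics/c8.png",np.hstack([cv2.resize(w,(400,300)),cv2.resize(a[130:280,190:390],(400,300),interpolation=2)]))
E
```

```text
14.4 [0.53649249 0.00549697 0.21078853] [-18.27345623   4.22620302   9.6454107 ] [ 0.68216207  3.27228221 -0.01014863] 0.011651059655853356
```

View pics/c8.png

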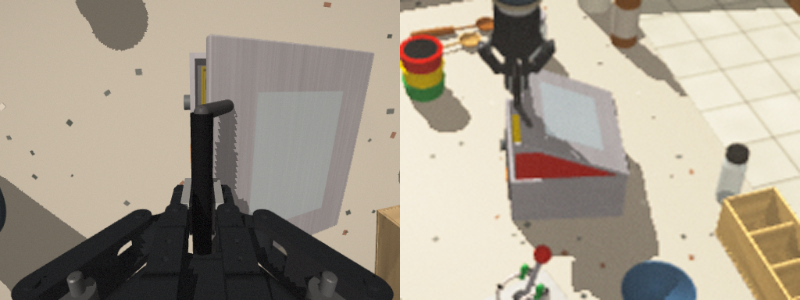

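The lid follows the gripper, at about 25°, and the bar is still between the pads. Continuing to 50°.

Emit:
arm_command --commands '[[[0.004,-0.001,0.007],[0,0,0],0.005],[[0.01,-0.0025,0.0154],[0,0,0],0.005],[[0.0165,-0.004,0.0228],[0,0,0],0.005],[[0.023,-0.0056,0.0298],[0,0,0],0.005],[[0.03,-0.0073,0.0365],[0,0,0],0.005],[[0.037,-0.009,0.0429],[0,0,0],0.005],[[0.045,-0.0108,0.049],[0,0,0],0.005],[[0.052,-0.0125,0.0546],[0,0,0],0.005],[[0.06,-0.0145,0.06],[0,0,0],0.005],[[0.068,-0.0163,0.065],[0,0,0],0.005]]'

```text
time_s: 15.75
eef_pos: [0.6035, -0.0108, 0.2786]
ee_rot: [1.379, 1.094, -1.394]
ft_force: [-17.5, 0.0, 18.6]
gripper_width: 0.0116
```

Emit:
arm_command --commands '[[[0,0,0],[0,0,0],0.005],[[0,0,0],[0,0,0],0.005],[[0,0,0],[0,0,0],0.005],[[0,0,0],[0,0,0],0.005],[[0,0,0],[0,0,0],0.005],[[0,0,0],[0,0,0],0.005],[[0,0,0],[0,0,0],0.005],[[0,0,0],[0,0,0],0.005],[[0,0,0],[0,0,0],0.005],[[0,0,0],[0,0,0],0.005]]'

```text
time_s: 17.0
eef_pos: [0.6032, -0.0108, 0.2786]
ee_rot: [1.379, 1.095, -1.395]
ft_force: [-5.1, 0.6, 0.7]
gripper_width: 0.0118
```

```bash
python3 - <<'E'
from h import *
s=env.get_state();print(s['time_s'],s['eef_pos'],s['ft_force'],s['ft_torque'],s['gripper_width'])
H=np.array([.7165,-.039]);d=(s['eef_pos'][:2]-H)@[np.cos(.236),-np.sin(.236)]
print("lid deg",np.degrees(np.arctan2(s['eef_pos'][2]+.0195-.1,-d)-np.arctan2(.04,.22)),"radius",np.hypot(d,s['eef_pos'][2]+.0195-.1))
w=env.get_image("wrist");a=env.get_image("side");b=env.get_image("scene")
cv2.imwrite("pics/scene9.png",b);cv2.imwrite("pics/side9.png",a)
cv2.imwrite("pics/c9.png",np.vstack([np.hstack([cv2.resize(w,(400,300)),cv2.resize(a[100:280,170:410],(400,300),interpolation=2)]),np.hstack([cv2.resize(a[230:320,205:325],(400,300),interpolation=2),cv2.resize(b[100:280,130:370],(400,300),interpolation=2)])]))
E
```

```text
17.0 [ 0.60320115 -0.01080106  0.27863178] [-5.08058618  0.59220453  0.65853025] [ 0.17551367  1.32343813 -0.001507  ] 0.011798633081680545
lid deg 49.18589412158377 radius 0.22997206858037783
```

View pics/c9.png

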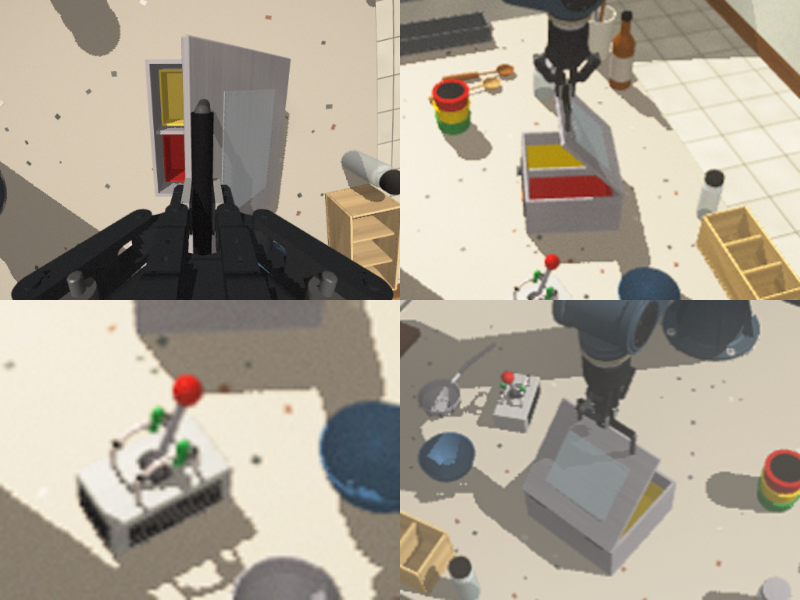

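The wrist, side and scene views show the lid open with the bar in the pads, the lever in line with the green marks, and the bystanders in place. For an independent angle check I'll use the lid's front corners in the scene view, at about (231.4,160) and (286,197), each ray cut with its side plane of the warmer.

```bash
python3 - <<'E'
from h import *
H=np.array([.7165,-.039,.1]);yw=-.236;x=np.array([np.cos(yw),np.sin(yw),0]);y=np.array([-np.sin(yw),np.cos(yw),0])
for p,s in(((231.4,160),-1),((286,197.2),1)):
    o,d=ray('scene',p);t=(s*.111-(o-H)@y)/(d@y);q=o+d*t-H;u,z=-(q@x),q[2]
    print(u,z,"deg",np.degrees(np.arctan2(z,u)-np.arctan2(.004,.2)),"len",np.hypot(u,z))
g=env.get_state();print(np.abs(g['qvel']).max(),g['ft_force'])
a0,a1=cv2.imread("pics/scene0.png"),cv2.imread("pics/scene9.png")
for n,(x0,y0,x1,y1) in dict(tiers=(343,185,380,230),bowl=(138,178,178,212),spoons=(370,215,412,290),salt=(338,262,368,298),scoop=(136,144,172,172)).items():
    (sh,r)=cv2.phaseCorrelate(*[np.float64(cv2.cvtColor(a[y0:y1,x0:x1],cv2.COLOR_BGR2GRAY)) for a in(a0,a1)]);print(n,np.round(sh,2),round(r,2))
E
```

```text
0.14797544559297626 0.12386669050509289 deg 38.78612888375282 len 0.19297587806543165
0.1325874724002406 0.1380403409521743 deg 45.00853124941284 len 0.19140160283466043
0.0016224649513573264 [-4.64695932  1.37918884  0.41510126]
tiers [0.  0.5] 1.0
bowl [ 0.36 -0.43] 0.72
spoons [0.46 0.49] 0.99
salt [0.   0.03] 0.99
scoop [-0.72  0.35] 0.46
```

The corner check gives 39–45°, but the scene ray runs nearly along the corner's path, so it is weak. I'll use my last view for a sharper two-view check.

```bash
python3 - <<'E'
import cv2,numpy as np
a=cv2.imread("pics/side9.png")[140:245,230:310];b=cv2.imread("pics/scene9.png")[150:255,195:295]
A=cv2.resize(a,None,fx=4.4,fy=4.4,interpolation=2);B=cv2.resize(b,None,fx=4.4,fy=4.4,interpolation=2)
cv2.imwrite("pics/c10.png",np.hstack([A,B]));print(A.shape,B.shape)
E
```

```text
(462, 352, 3) (462, 440, 3)
```

View pics/c10.png

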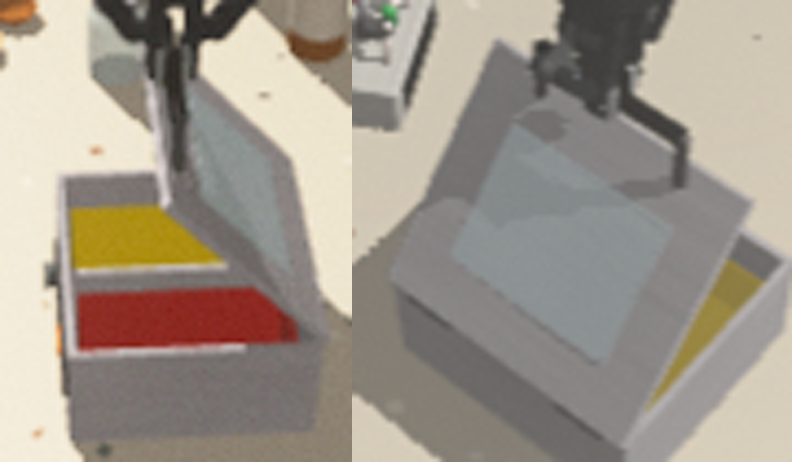

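The near (−y) front lid corner is at (267.5,187) in side and (228.6,159.5) in scene. Its rear (hinge) corner is at (303.2,215) and (204.3,214.3).

```bash
python3 - <<'E'
from h import *
x=np.array([np.cos(-.236),np.sin(-.236),0])
f,e=tri((228.6,159.5),(267.5,187));h,e2=tri((204.3,214.3),(303.2,215))
v=f-h;print(f,e,h,e2,"deg",np.degrees(np.arctan2(v[2],-v@x)),np.linalg.norm(v))
H=np.array([.7165,-.039,.1]);v=f-H;print("from hinge",np.degrees(np.arctan2(v[2],-v@x)-.02),np.hypot(v[2],v@x))
for z in(.24,.25,.26):
  q=pl('side',(267.5,187),z)-H;u=-q@x;print(z,q@[.234,.972,0],np.degrees(np.arctan2(q[2],u)-.02),np.hypot(q[2],u))
E
```

```text
[ 0.566  -0.1114  0.2468] 0.0008 [ 0.6949 -0.1358  0.1037] 0.0052 deg 47.52065530813229 0.1941344379547328
from hinge 47.458817473905675 0.19569009979974422
0.24 -0.09839880000000002 46.385101605318845 0.1897937178322008
0.25 -0.10954080000000001 48.0312094458993 0.19822021466971365
0.26 -0.12075659999999998 49.5678027596603 0.2067205261229425
```

The estimates cluster at 47.5–50°. I'll nudge up about 1.5° to centre it, hold, and hand in.

Emit:
arm_command --commands '[[[0.001,-0.0003,0.001],[0,0,0],0.005],[[0.0025,-0.0006,0.0015],[0,0,0],0.005],[[0.004,-0.001,0.0025],[0,0,0],0.005],[[0.0048,-0.0012,0.003],[0,0,0],0.005],[[0.0048,-0.0012,0.003],[0,0,0],0.005],[[0.0048,-0.0012,0.003],[0,0,0],0.005],[[0.0048,-0.0012,0.003],[0,0,0],0.005],[[0.0048,-0.0012,0.003],[0,0,0],0.005],[[0.0048,-0.0012,0.003],[0,0,0],0.005],[[0.0048,-0.0012,0.003],[0,0,0],0.005]]'

```text
time_s: 18.4
eef_pos: [0.608, -0.012, 0.2819]
ee_rot: [1.379, 1.095, -1.395]
ft_force: [-4.9, -0.2, 5.1]
gripper_width: 0.012
```

```bash
python3 - <<'E'
from h import *
s=env.get_state();print(s['time_s'],s['eef_pos'],s['ft_force'],s['gripper_width'],np.abs(s['qvel']).max())
if s['gripper_width']>.009: print(env.job_done())
E
```

```text
18.4 [ 0.60798932 -0.01202972  0.28192717] [-4.87613651 -0.17876314  5.13657818] 0.011970988723390289 0.0013726843314374642
the job is handed in; nothing more can be done
None
```

The vent lever was set to the green mark with the lid still shut. The lid is now held open at about 50° by its bar, and I handed the job in at 18.4 s; it reported no verdict.

- **Vent lever:** My first grip slipped off the ball at about 0.47 rad. I then pushed the ball the rest of the way with shut fingers and backed clear. It measured about 1.05 rad against the 1.047 asked, and the pictures taken after the lid lift show the stem still at the marks.
- **Lid angle:** Before a last upward nudge of about 1.5°, the gripper position and the two-view corner check gave 47.5–50°. That puts the lid at roughly 49–51°. I did not measure the angle again after the nudge.
- **Check that disagreed:** A rough single-view corner check gave 39–45°. I set it aside because that camera looks nearly along the corner's path.
- **Grip at hand-in:** The opening was 12 mm on the 14 mm bar, with the arm still and about 5 N up on the tool.
- **Bystanders:** The tiers, bowl, spoons and salt jar showed less than 1 pixel of shift between the first and last scene pictures. The scoop also read under 1 pixel, but that match was weak; it looked in place in the pictures.

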